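# Roll the vase blank into the decorating cradle

## Robot

A 6-joint arm with a two-finger parallel gripper is mounted at the origin on the work surface. World frame = base frame: x ahead of the robot, y to its left, z up, the work surface at z = 0. Lengths are in m, angles in rad, forces in N, time in s.
With the tool pointing down it reaches from about 0.25 to 0.725 m from the base axis. Payload 4 kg.
Tool frame: the origin (TCP) lies midway between the tips of the shut fingers; the grasp point (between the pads) lies 19 mm behind it (bot.grip_point_offset is the distance from the TCP to the grasp point, in m); z points along the fingers, y is the line along which they close (so a half turn about z gives the same grasp; the last joint's range is limited). The gripper opens to 85 mm and grips with 20 to 120 N. Pads are 22 mm wide; open, the fingers measure 114 mm over their backs; the gripper's body (76 mm by 85 mm) begins 54 mm behind the grasp point. The pads swing forward as they close: fully open they stand 13 mm farther back than shut.
Start: joints at [-1.283, 0.241, 0.005, 1.335, 0, 1.571], TCP at [0.142, -0.479, 0.231] pointing down, gripper open.
Joint ranges: [-2.72, 2.72], [-1.05, 1.87], [-1.09, 1.28], [-1.99, 2.15], [-1.42, 1.44], [-3.14, 3.14]. Speed limits (rad/s): [2.79, 2.79, 3.14, 3.14, 3.14, 3.14].

## Interface

Orientations are given as a unit quaternion [x, y, z, w].
In Python, from workcell import bot gives the robot as it stands.
- The arm moves only by the tool step_arm, never from a script. Its argument "targets" is text: rows parted by semicolons, each of 7 numbers parted by spaces: the opening, from -1 (shut) to 1 (fully open), so that 0 is half open, then the shift along the world's x, y, z normalised to -1 to 1, where 1 is 0.5 m, then the turn, a rotation vector about the world's x, y, z normalised to -1 to 1, where 1 is pi/4 rad. In form: gripper x y z wx wy wz; .... A call has 1 to 10 rows; each row is the pose to reach, as a shift and turn from the pose commanded when the call began; what a row does not reach only later rows make up. A row lasts 1/12 s, in which the tool goes at most 41.7 mm and 7.16 degrees, less where a joint would pass 70% of its speed; a pose out of reach is approached as far as the arm can. A call with a number of a shift or a turn outside -1 to 1 is refused whole. A call with a gripper value outside its range is refused whole. The fingers move at their own pace and stop on an object; the grip force is fixed at half the most. Time passes only in rows, so rows that repeat a pose let the fingers close. It gives the time, the measured TCP pose, the force, the opening and the grip force at its end, in the units of the state.
- bot.get_obs(): the state, without advancing time (a new reading comes with each control period).
- bot.camera(name): name is "side" or "top" or "wrist"; returns the picture (400x640x3 uint8, red, green, blue); there is no depth.
- bot.camera_info(name): a dict with "vertical_fov" (degrees; the focal length in pixels is half the picture's height over the tangent of half this angle, whatever the lens; pixels are square), "cx", "cy" (the principal point, pixels), "D" ([k1, k2, p1, p2, k3] as OpenCV has them; the pictures are not rectified), "pose" (4x4, takes a point from camera to world coordinates). Camera axes: x right, y up, looking along -z (the intrinsics and any distortion apply to the point x, -y, -z); pixel columns grow to the right and rows downward; lengths in m; the calibration is good to about 2 mm. A picture is of the moment at which its call begins: read the wrist's pose just before it. camera_info takes no time and is no camera call; for the wrist camera it gives the pose at the moment of the call.
- bot.job_done(): hands the job in; it is judged then, once.
The state is a dict: "clock": time; "joint_pos": joint angles; "joint_vel": joint speeds; "tau": joint torques, N m; "eef_pos": TCP position; "tool_rot": TCP orientation; "ft_force": force on the tool from outside, world axes, zero at the start; "ft_torque": the same for the moment, N m; "grip_width": finger opening in m; "grasp_force": force on a finger pad.
Only numpy, scipy, OpenCV 4.12 (cv2) and the standard library are available. Lean on these libraries where they do the work, as an engineer would, in place of code of your own. Each camera call takes 0.05 s, during which the arm holds its last target. There are 200 camera calls.

## Task

The white vase blank lying on the bench is to be painted on its side. Roll it gently along the bench by pushing its side with your fingers until it drops into the cork V of the wooden cradle, whose front edge is bevelled for this, then push it lengthwise along the V until its mouth rests against the end board. Do not lift or carry the blank, do not let it run away fast, leave the other pieces where they are, and take your hand away at the end.

Things in the scene. Friction and masses are not known exactly. Their poses are not given: they have to be found in the camera images.
- vase: The white unglazed straight cylindrical vase blank with grey pencil lines, lying on its side: 60 mm in diameter (radius 30), 170 mm long, about 0.25 to 0.5 kg, loose; smooth (friction about 0.42); it rolls easily. Origin at its centre (30 mm over the bench while it lies there); its x axis runs along the cylinder from the closed foot to the open mouth; its y and z axes turn with it as it rolls.
- vase_foot (a point): Centre of the flat closed foot of the blank, 85 mm from its centre on the robot's side (its x = -85 mm). This end is pushed.
- vase_mouth (a point): Centre of the open mouth of the blank (its x = +85 mm), on the side away from the robot. This end goes to the end board.
- cradle: Plywood decorating cradle, screwed to the bench. Origin on the bench under the V line; x along the V towards the end board, y across it from the bevelled front to the back, z up. The V line is 3 mm over the bench, its cork flanks slope at 25 degrees; the trough runs from x = -115 mm (open end, nearer the robot) to the end board. Seated and home, the blank's centre is at x = 0, y = 0, z = 36 mm here.
- cradle_lip (a point): Middle of the front lip of the cradle, 12 mm over the bench, 19 mm in front (-y) of the V line. The bevel rises to it at 12 degrees from the bench 76 mm in front of the V line. At the start the blank lies on the bench 165 to 235 mm in front of the V line, up to 9 degrees askew to it, and 35 to 65 mm nearer the open end than its home place.
- cradle_stop (a point): Point on the inner face of the end board (cradle x = +85 mm), on the V's middle, 36 mm over the bench, where the mouth's centre comes to rest. The end board is 12 mm thick, 60 mm high and spans cradle y = -34 to +57 mm. The cork rises behind the V line to 24 mm at y = 45 mm; then come a 32 mm high back board and a 12 mm high batten to y = 79 mm.
- bud_vase: Bystander: small white bud vase standing upright, 60 mm in diameter, 122 mm high. Origin at the centre of its foot.
- paint_jar: Bystander: dark blue jar of paint with a white lid, 52 mm in diameter, 62 mm high. Origin at the centre of its foot.
- brush: Bystander: brush lying behind the cradle, 170 mm long. Origin underneath it.
- cup: Bystander: white cup, 68 mm across the rim, 65 mm high, behind the cradle. Origin at the centre of its foot.
Not all that is in view belongs to the job. Leave any blue look-alike of the vase alone.

How it is judged:
By the outcome, as a careful person would: the job done as asked, in the order asked, and still so for the second after the job is handed in, with the robot touching nothing.
It also fails if it takes over 54 s, if anything falls off the work surface, if the arm or the gripper's body presses on something with over 40 N, if the wrist force passes 120 N, or if a joint passes its speed limit or range.

## Working session

There is one attempt and no reset: what is moved stays moved. The work goes in short steps, Python scripts to look and compute and a tool call to move; the robot and the scene stay as the last step left them, time stands still between calls to the robot, and variables do not carry over. Pictures are saved under pics/ and viewed, at most 10 in all, crops included, and the job is handed in when it is done.

Besides the shell and the picture viewer there is one more tool, called after "Call:" as name(argument=value, ...) on one line, values as JSON. step_arm: Moves the arm, as the interface text tells. Scaled input: -1 to 1 covers 0.5 m each way for a shift and pi/4 rad each way for a turn. Its arguments: {"type":"object","properties":{"targets":{"type":"string"}},"required":["targets"]}

```bash
mkdir -p pics
cat > h.py <<'E'
import numpy as np, cv2
from workcell import bot
def snap(c,name):
    im=bot.camera(c); cv2.imwrite(f'pics/{name}.png',im[:,:,::-1]); return im
def K(c):
    i=bot.camera_info(c); f=200/np.tan(np.radians(i['vertical_fov'])/2)
    return np.array([[f,0,i['cx']],[0,f,i['cy']],[0,0,1]]),np.array(i['D'],float),np.array(i['pose'])
def ray(c,px,z):
    k,D,T=K(c); p=cv2.undistortPoints(np.array(px,float).reshape(-1,1,2),k,D)[:,0]
    d=np.c_[p[:,0],-p[:,1],-np.ones(len(p))]@T[:3,:3].T; o=T[:3,3]
    return o+d*((z-o[2])/d[:,2])[:,None]
def proj(c,P):
    k,D,T=K(c); q=(np.array(P,float).reshape(-1,3)-T[:3,3])@T[:3,:3]
    return cv2.projectPoints(q*[1,-1,-1],np.zeros(3),np.zeros(3),k,D)[0][:,0]
E
python3 - <<'E'
from h import *
a=snap('top','top0');b=snap('side','side0')
for c in('top','side'):print(K(c))
o=bot.get_obs();print(o['eef_pos'],o['tool_rot'],o['ft_force'])
E
```

```text
(array([[410.13099846,   0.        , 317.09695345],
       [  0.        , 410.13099846, 205.04201654],
       [  0.        ,   0.        ,   1.        ]]), array([-0.10582538,  0.        ,  0.        ,  0.        ,  0.        ]), array([[-0.113118  ,  0.97203854, -0.20577995,  0.37849819],
       [-0.99357364, -0.10983736,  0.02733462,  0.08413603],
       [ 0.00396798,  0.20754957,  0.97821645,  0.92049093],
       [ 0.        ,  0.        ,  0.        ,  1.        ]]))
(array([[374.37400127,   0.        , 320.10884339],
       [  0.        , 374.37400127, 205.56955512],
       [  0.        ,   0.        ,   1.        ]]), array([-0.0273148,  0.       ,  0.       ,  0.       ,  0.       ]), array([[-0.91671094,  0.25982527, -0.30353232,  0.30415894],
       [-0.39954648, -0.59975914,  0.6932904 ,  0.58898948],
       [-0.00191192,  0.75682217,  0.65361804,  0.55644004],
       [ 0.        ,  0.        ,  0.        ,  1.        ]]))
[ 0.14175849 -0.47890029  0.2305115 ] [ 9.89663042e-01  1.43409209e-01 -1.38187258e-04 -9.18065733e-04] [-0.31827587  0.18332132  0.21207106]
```

View pics/top0.png

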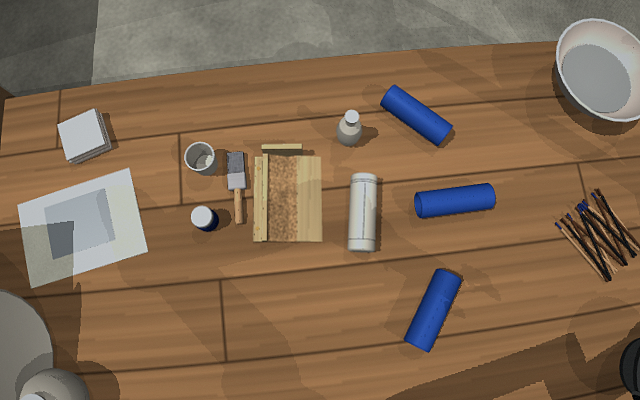

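View pics/side0.png

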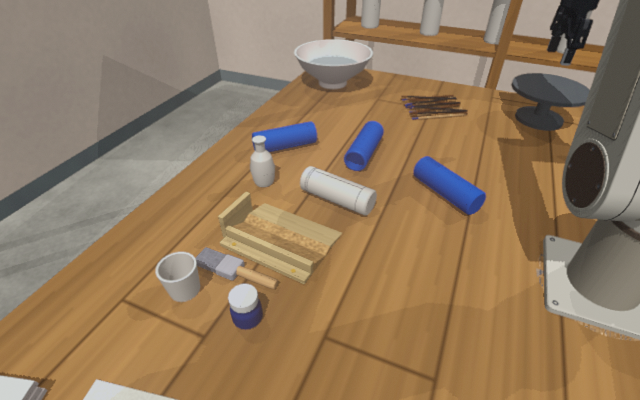

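The top view has the cradle at about (288,198) and the vase at about (362,212), with the end board at the top (+x). The vase has to roll to image left (+y). The bud vase stands near the mouth at (349,130), and a blue decoy lies at (455,200). I'll enlarge this area.

Run:
```python
import cv2
a=cv2.imread('pics/top0.png')[105:265,240:440]
cv2.imwrite('pics/crop0.png',cv2.resize(a,None,fx=3.75,fy=3.75,interpolation=cv2.INTER_CUBIC))
```

```text
(no output)
```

View pics/crop0.png

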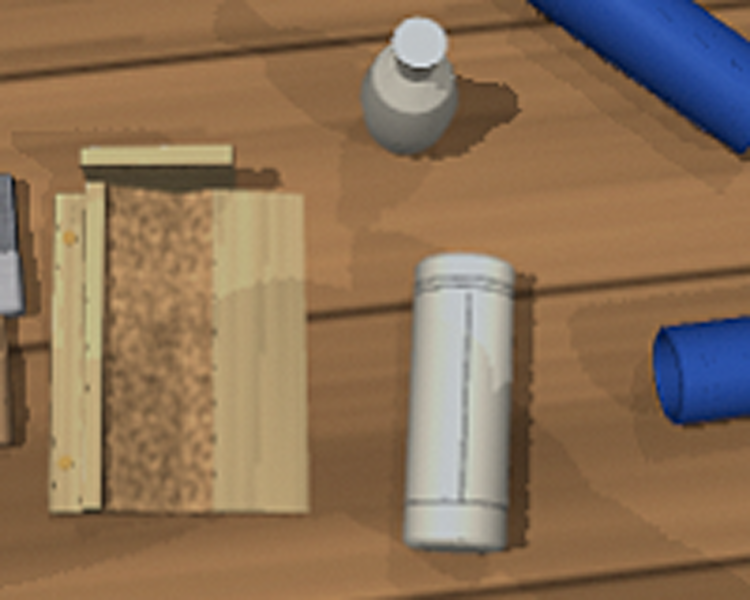

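```bash
cat >> h.py <<'E'
from scipy.optimize import least_squares
def tf(p,P):
    P=np.array(P,float);c,s=np.cos(p[2]),np.sin(p[2])
    return np.c_[p[0]+c*P[:,0]-s*P[:,1],p[1]+s*P[:,0]+c*P[:,1],P[:,2]]
t=np.linspace(0,2*np.pi,73)
CYL=np.array([[x,.03*np.cos(a),.03*np.sin(a)] for x in(-.085,.085) for a in t])
def fitvase(c,px,p0,z=.03):
    def r(p):
        h=cv2.convexHull((proj(c,tf(p,CYL+[0,0,z]))*16).astype(np.float32))
        return [cv2.pointPolygonTest(h,(float(u*16),float(v*16)),True)/16 for u,v in px]
    return least_squares(r,p0,diff_step=1e-3,x_scale=[.01,.01,.05])
E
python3 - <<'E'
from h import *
S=lambda L:np.array(L,float)/3.75+[240,105]
M=np.array([[-115,-76,0],[-115,-19,12],[-115,79,12],[97,57,60],[97,-34,60],[85,-34,60],[85,57,60]])/1000
px=S([[309,513],[213,513],[50,513],[81,149],[233,146],[234,164],[81,166]])
f=least_squares(lambda p:(proj('top',tf(p,M))-px).ravel(),[.4,.15,0],x_scale=[.01,.01,.05])
print('cradle',f.x,f.fun.round(1))
vp=S([[415,280],[411,390],[406,520],[514,290],[512,400],[508,520],[465,254],[456,551],[440,549],[480,256]])
g=fitvase('top',vp,[.36,-.02,0]);print('vase',g.x,g.fun.round(1))
c,s=np.cos(f.x[2]),np.sin(f.x[2]);d=g.x[:2]-f.x[:2]
print('vase in cradle',c*d[0]+s*d[1],-s*d[0]+c*d[1],np.degrees(g.x[2]-f.x[2]))
print('bud',ray('top',S([[410,100]]),.03), 'blue end',ray('top',S([[655,360]]),.03))
E
```

```text
cradle [ 0.60829874  0.12017202 -0.0991579 ] [ 0.1  0.1  0.2 -0.2 -0.3  0.3 -0.1 -0.4  0.3 -0.2  0.   0.1 -0.2  0.2]
vase [ 0.53685976 -0.0395405  -0.16777323] [ 0.1  0.2  0.2  0.2 -0.   0.2  0.6  0.6  0.9  0.9]
vase in cradle -0.05527724577544846 -0.16600013188456014 -3.931368591306804
bud [[ 0.73017003 -0.03465702  0.03      ]] blue end [[ 0.5504798  -0.15897356  0.03      ]]
```

Call:
step_arm(targets="1 0.778 0.75 0 0 0 0.9;1 0.778 0.75 0 0 0 0.9;1 0.778 0.75 0 0 0 0.9;1 0.778 0.75 0 0 0 0.9;1 0.778 0.75 0 0 0 0.9;1 0.778 0.75 0 0 0 0.9;1 0.778 0.75 0 0 0 0.9;1 0.778 0.75 0 0 0 0.9;1 0.778 0.75 0 0 0 0.9;1 0.778 0.75 0 0 0 0.9")

```text
clock: 0.93
eef_pos: [0.4427, -0.1884, 0.231]
tool_rot: [0.879, 0.477, -0.0, -0.0]
ft_force: [0.2, -0.9, 0.8]
grip_width: 0.0852
grasp_force: 0.0
```

Call:
step_arm(targets="1 0.176 0.17 0 0 0 0.607;1 0.176 0.17 0 0 0 0.607;1 0.176 0.17 0 0 0 0.607;1 0.176 0.17 0 0 0 0.607;1 0.176 0.17 -0.1 0 0 0.607;1 0.176 0.17 -0.18 0 0 0.607;1 0.176 0.17 -0.25 0 0 0.607;1 0.176 0.17 -0.32 0 0 0.607;1 0.176 0.17 -0.38 0 0 0.607;1 0.176 0.17 -0.42 0 0 0.607")

```text
clock: 1.77
eef_pos: [0.527, -0.1046, 0.0174]
tool_rot: [0.741, 0.671, -0.002, -0.002]
ft_force: [-0.4, -1.1, -0.6]
grip_width: 0.0856
grasp_force: 0.0
```

Run:
```python
from h import *
a=snap('side','side1')
o=bot.get_obs();print(o['clock'],o['eef_pos'],o['tool_rot'],o['joint_pos'],o['ft_force'])
cv2.imwrite('pics/side1c.png',cv2.resize(a[100:300,160:460,::-1],None,fx=2.5,fy=2.5,interpolation=cv2.INTER_CUBIC))
```

```text
1.8167 [ 0.52491382 -0.10420287  0.01446007] [ 0.74132514  0.6711227  -0.00332151 -0.00450838] [-1.95992614e-01  5.08724756e-01 -2.11703431e-01  8.61567728e-01
  4.59895553e-05  1.47412709e+00] [-1.01085419  0.21098989 -2.83623252]
```

View pics/side1c.png

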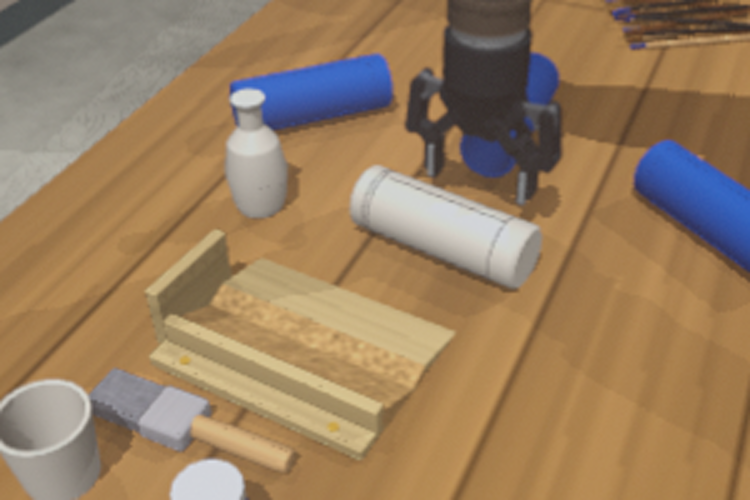

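The gripper is behind the vase, with a finger towards each end and nothing else touched. Next is a slow push.

Call:
step_arm(targets="1 0 0 -0.02 0 0 0;1 0 0.002 -0.029 0 0 0;1 0.001 0.006 -0.029 0 0 0;1 0.001 0.01 -0.029 0 0 0;1 0.0015 0.014 -0.029 0 0 0;1 0.002 0.018 -0.029 0 0 0;1 0.002 0.022 -0.029 0 0 0;1 0.003 0.026 -0.029 0 0 0;1 0.003 0.03 -0.029 0 0 0;1 0.003 0.034 -0.029 0 0 0")

```text
clock: 2.65
eef_pos: [0.5315, -0.088, 0.007]
tool_rot: [0.741, 0.671, 0.0, 0.0]
ft_force: [0.4, 0.0, -0.7]
grip_width: 0.0854
grasp_force: 0.0
```

Call:
step_arm(targets="1 0 0.004 0 0 0 0;1 0.001 0.008 0 0 0 0;1 0.001 0.012 0 0 0 0;1 0.0015 0.016 0 0 0 0;1 0.002 0.02 0 0 0 0;1 0.002 0.024 0 0 0 0;1 0.003 0.028 0 0 0 0;1 0.003 0.032 0 0 0 0;1 0.0035 0.036 0 0 0 0;1 0.004 0.04 0 0 0 0")

```text
clock: 3.48
eef_pos: [0.5334, -0.068, 0.0068]
tool_rot: [0.741, 0.671, -0.0, -0.0]
ft_force: [-0.4, 0.2, -0.5]
grip_width: 0.0853
grasp_force: 0.1
```

Run:
```python
from h import *
a=snap('top','top2')
o=bot.get_obs();print(o['clock'],o['eef_pos'],o['tool_rot'],o['ft_force'])
cv2.imwrite('pics/top2c.png',cv2.resize(a[105:265,240:440,::-1],None,fx=3.75,fy=3.75,interpolation=cv2.INTER_CUBIC))
```

```text
3.5333 [ 0.5334789  -0.06771566  0.0068025 ] [ 7.41251918e-01  6.71226911e-01  1.29482768e-04 -1.05407406e-04] [-0.32348411  0.13162629  0.20296683]
```

View pics/top2c.png

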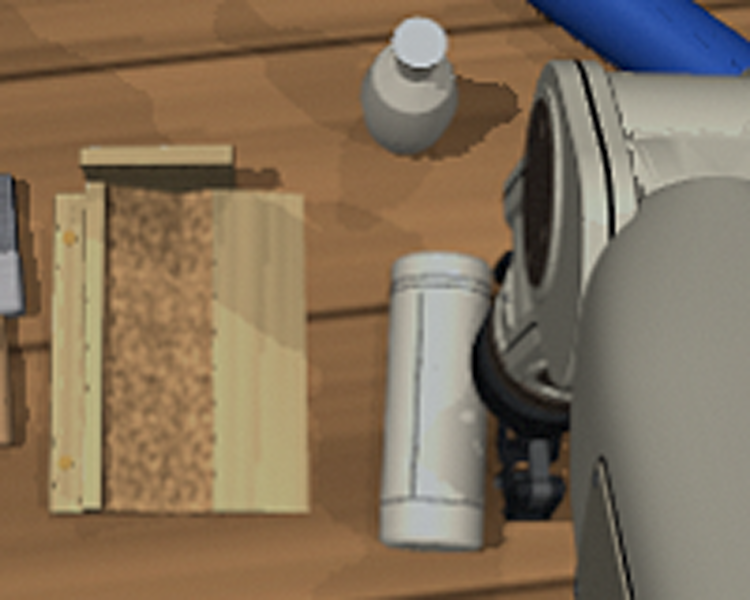

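The vase has rolled about 15 mm with both fingers near its rear side, and it's still slightly askew. I'll keep pushing.

Call:
step_arm(targets="1 0 0.004 0 0 0 0;1 0.001 0.008 0 0 0 0;1 0.001 0.012 0 0 0 0;1 0.0015 0.016 0 0 0 0;1 0.002 0.02 0 0 0 0;1 0.002 0.024 0 0 0 0;1 0.003 0.028 0 0 0 0;1 0.003 0.032 0 0 0 0;1 0.0035 0.036 0 0 0 0;1 0.004 0.04 0 0 0 0")

```text
clock: 4.37
eef_pos: [0.5354, -0.048, 0.0068]
tool_rot: [0.741, 0.671, 0.0, -0.0]
ft_force: [-0.2, 0.2, -0.6]
grip_width: 0.0852
grasp_force: 0.1
```

Call:
step_arm(targets="1 0 0.004 0 0 0 0;1 0.001 0.008 0 0 0 0;1 0.001 0.012 0 0 0 0;1 0.0015 0.016 0 0 0 0;1 0.002 0.02 0 0 0 0;1 0.002 0.024 0 0 0 0;1 0.003 0.028 0 0 0 0;1 0.003 0.032 0 0 0 0;1 0.0035 0.036 0 0 0 0;1 0.004 0.04 0 0 0 0")

```text
clock: 5.2
eef_pos: [0.5374, -0.0281, 0.0068]
tool_rot: [0.741, 0.671, -0.0, -0.0]
ft_force: [0.6, -0.3, 0.0]
grip_width: 0.0851
grasp_force: 0.1
```

Run:
```python
from h import *
a=snap('top','top3')
o=bot.get_obs();print(o['clock'],o['eef_pos'],o['tool_rot'],o['ft_force'])
cv2.imwrite('pics/top3c.png',cv2.resize(a[105:265,240:440,::-1],None,fx=3.75,fy=3.75,interpolation=cv2.INTER_CUBIC))
```

```text
5.25 [ 0.53748573 -0.02769141  0.00683025] [ 7.41238420e-01  6.71241814e-01  1.49807963e-04 -1.00087282e-04] [0.24745343 0.48224184 1.18490132]
```

View pics/top3c.png

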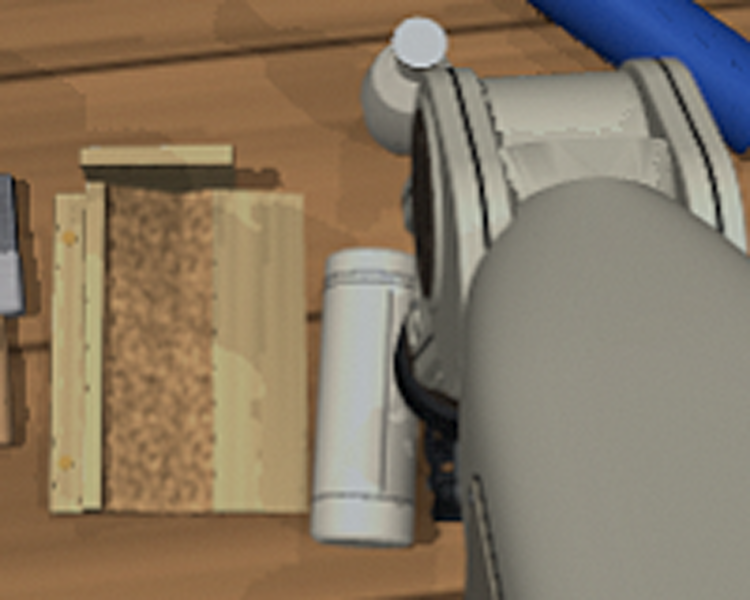

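Run:
```python
from h import *
S=lambda L:np.array(L,float)/3.75+[240,105]
C=np.array([.6083,.1202,-.0992])
g=fitvase('top',S([[328,275],[321,390],[313,510],[415,525],[371,247],[390,250],[364,547],[345,545]]),[.545,.02,-.15])
print(g.x,g.fun.round(1))
c,s=np.cos(C[2]),np.sin(C[2])
for n,p in(('vase',g.x[:2]),('tcp',bot.get_obs()['eef_pos'][:2])):
    d=p-C[:2];print(n,c*d[0]+s*d[1],-s*d[0]+c*d[1])
print(np.degrees(g.x[2]-C[2]))
```

```text
[ 0.54585894  0.01287665 -0.18226499] [-0.1  0.1  0.1  0.1  0.2  0.7  0.3  0.5]
vase -0.051505061246797275 -0.11297971793210596
tcp -0.055819346209088336 -0.15417759528842298
-4.759273091678106
```

Call:
step_arm(targets="1 0 0.004 0 0 0 0;1 0.001 0.008 0 0 0 0;1 0.001 0.012 0 0 0 0;1 0.0015 0.016 0 0 0 0;1 0.002 0.02 0 0 0 0;1 0.002 0.024 0 0 0 0;1 0.003 0.028 0 0 0 0;1 0.003 0.032 0 0 0 0;1 0.0035 0.036 0 0 0 0;1 0.004 0.04 0 0 0 0")

```text
clock: 6.08
eef_pos: [0.5394, -0.0081, 0.0068]
tool_rot: [0.741, 0.671, -0.0, -0.0]
ft_force: [-0.1, -0.7, 0.0]
grip_width: 0.0858
grasp_force: 0.1
```

Call:
step_arm(targets="1 0 0.004 0 0 0 0;1 0.001 0.008 0 0 0 0;1 0.001 0.012 0 0 0 0;1 0.0015 0.016 0.001 0 0 0;1 0.002 0.02 0.002 0 0 0;1 0.002 0.024 0.003 0 0 0;1 0.003 0.028 0.004 0 0 0;1 0.003 0.032 0.005 0 0 0;1 0.0035 0.036 0.006 0 0 0;1 0.004 0.04 0.007 0 0 0")

```text
clock: 6.92
eef_pos: [0.5416, 0.0114, 0.0105]
tool_rot: [0.742, 0.671, -0.0, 0.001]
ft_force: [0.3, -3.0, 2.3]
grip_width: 0.0854
grasp_force: 1.5
```

Call:
step_arm(targets="1 0 0.004 0.001 0 0 0;1 0.001 0.008 0.002 0 0 0;1 0.001 0.012 0.003 0 0 0;1 0.0015 0.016 0.004 0 0 0;1 0.002 0.02 0.005 0 0 0;1 0.002 0.024 0.006 0 0 0;1 0.003 0.028 0.007 0 0 0;1 0.003 0.032 0.008 0 0 0;1 0.0035 0.036 0.008 0 0 0;1 0.004 0.04 0.008 0 0 0")

```text
clock: 7.75
eef_pos: [0.5434, 0.0319, 0.0143]
tool_rot: [0.741, 0.671, -0.0, 0.0]
ft_force: [0.6, -4.1, 1.4]
grip_width: 0.0853
grasp_force: 1.7
```

Run:
```python
from h import *
a=snap('side','side4')
o=bot.get_obs();print(o['clock'],o['eef_pos'],o['tool_rot'],o['ft_force'])
cv2.imwrite('pics/side4c.png',cv2.resize(a[100:300,160:460,::-1],None,fx=2.5,fy=2.5,interpolation=cv2.INTER_CUBIC))
```

```text
7.8 [0.54340593 0.03255916 0.01425874] [ 7.41148135e-01  6.71341372e-01  2.73418224e-04 -3.60053868e-04] [ 0.72301626 -2.80552568  1.48843188]
```

View pics/side4c.png

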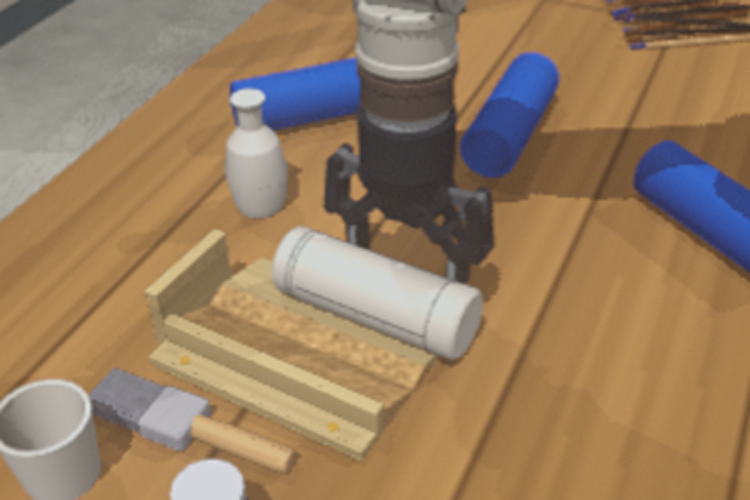

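The vase is on the bevel, now parallel to the V, with both fingers touching. I'll carry on over the lip, slower.

Call:
step_arm(targets="1 0 0.004 0 0 0 0;1 0.001 0.008 0 0 0 0;1 0.001 0.012 0.001 0 0 0;1 0.0015 0.016 0.002 0 0 0;1 0.002 0.02 0.003 0 0 0;1 0.002 0.024 0.003 0 0 0;1 0.003 0.028 0.003 0 0 0;1 0.003 0.032 0.003 0 0 0;1 0.0035 0.035 0.003 0 0 0;1 0.004 0.038 0.003 0 0 0")

```text
clock: 8.63
eef_pos: [0.5454, 0.0509, 0.0158]
tool_rot: [0.741, 0.671, -0.0, -0.0]
ft_force: [0.1, -4.0, 2.4]
grip_width: 0.0854
grasp_force: 1.7
```

Call:
step_arm(targets="1 0 0.003 0 0 0 0;1 0.001 0.006 0 0 0 0;1 0.001 0.009 0 0 0 0;1 0.001 0.012 0 0 0 0;1 0.0015 0.015 0 0 0 0;1 0.002 0.018 0 0 0 0;1 0.002 0.021 0 0 0 0;1 0.0025 0.024 0 0 0 0;1 0.003 0.027 0 0 0 0;1 0.003 0.03 0 0 0 0")

```text
clock: 9.47
eef_pos: [0.5468, 0.0666, 0.0156]
tool_rot: [0.741, 0.671, 0.0, -0.001]
ft_force: [0.3, -0.4, 0.1]
grip_width: 0.0855
grasp_force: 0.1
```

Call:
step_arm(targets="1 0 0.003 0 0 0 0;1 0.001 0.006 0 0 0 0;1 0.001 0.009 0 0 0 0;1 0.001 0.012 0 0 0 0;1 0.0015 0.015 0 0 0 0;1 0.002 0.018 0 0 0 0;1 0.002 0.018 0 0 0 0;1 0.002 0.018 0 0 0 0")

```text
clock: 10.13
eef_pos: [0.5479, 0.0749, 0.0158]
tool_rot: [0.741, 0.671, 0.0, -0.0]
ft_force: [0.7, -0.7, -0.8]
grip_width: 0.0852
grasp_force: 0.0
```

Run:
```python
from h import *
a=snap('side','side5')
o=bot.get_obs();print(o['clock'],o['eef_pos'],o['tool_rot'],o['ft_force'])
C=np.array([.6083,.1202,-.0992]);d=o['eef_pos'][:2]-C[:2];c,s=np.cos(C[2]),np.sin(C[2]);print(c*d[0]+s*d[1],-s*d[0]+c*d[1])
cv2.imwrite('pics/side5c.png',cv2.resize(a[150:310,200:400,::-1],None,fx=3.75,fy=3.75,interpolation=cv2.INTER_CUBIC))
```

```text
10.1833 [0.54789782 0.07477022 0.01580104] [ 7.41358595e-01  6.71109107e-01 -6.09673115e-06  8.57111099e-07] [-0.05404146 -0.19338101 -0.40848448]
-0.05560597706452028 -0.0511885064993153
```

View pics/side5c.png

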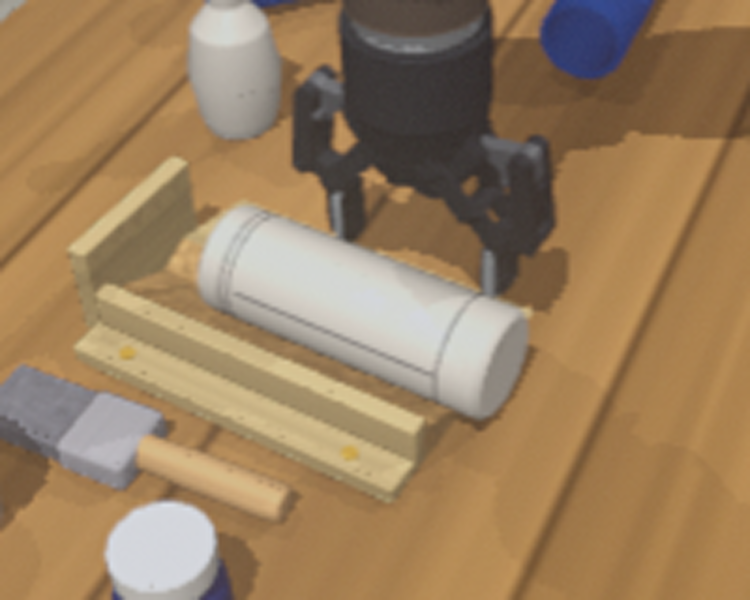

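Run:
```python
from h import *
px=np.array([[199,285],[245,206],[300,222],[400,258],[500,297],[528,330],[480,417],[430,402],[330,356],[225,311]])/3.75+[200,150]
C=np.array([.6083,.1202,-.0992]);c,s=np.cos(C[2]),np.sin(C[2])
g=fitvase('side',px,[.57,.12,-.1],z=.036);d=g.x[:2]-C[:2]
print(g.x,g.fun.round(1),c*d[0]+s*d[1],-s*d[0]+c*d[1],np.degrees(g.x[2]-C[2]))
```

```text
[ 0.55734138  0.12794673 -0.09201827] [ 1.   1.1 -0.1 -0.6 -0.3  0.9  0.4 -1.1 -0.   0.3] -0.05147530903255201 0.0026618336076105554 0.41148280798764814
```

The vase lies seated in the V, about 51 mm short of home. Now I'll back off, raise, shut the fingers, turn 90° and go to the foot end.

Call:
step_arm(targets="1 0 -0.02 0 0 0 0;1 0 -0.05 0 0 0 0;1 0 -0.06 0.06 0 0 0;1 0 -0.06 0.13 0 0 0;1 0 -0.06 0.2 0 0 0;-1 -0.07 -0.03 0.2 0 0 0.15;-1 -0.14 0 0.2 0 0 0.3;-1 -0.21 0.05 0.2 0 0 0.45;-1 -0.212 0.1 0.2 0 0 0.6;-1 -0.212 0.124 0.2 0 0 0.75")

```text
clock: 11.02
eef_pos: [0.4391, 0.1374, 0.1158]
tool_rot: [0.512, 0.859, -0.0, -0.001]
ft_force: [1.3, 0.1, -0.2]
grip_width: 0.0253
grasp_force: 0.0
```

Call:
step_arm(targets="-1 0 0 0 0 0 0.15;-1 0 0 0 0 0 0.3;-1 0 0 0 0 0 0.45;-1 0 0 0 0 0 0.6;-1 0 0 0 0 0 0.75;-1 0 0 0 0 0 0.9;-1 0 0 0 0 0 1;-1 0 0 0 0 0 1;-1 0 0 0 0 0 1")

```text
clock: 11.77
eef_pos: [0.4419, 0.1362, 0.1158]
tool_rot: [0.149, 0.989, -0.0, 0.0]
ft_force: [0.3, -0.3, 0.1]
grip_width: -0.0004
grasp_force: 0.0
```

Call:
step_arm(targets="-1 0 0 0 -0.003 -0.033 0.25;-1 0 0 0 -0.01 -0.1 0.25;-1 0 0 0 -0.013 -0.133 0.25;-1 0 0 0 -0.013 -0.133 0.25")

```text
clock: 12.1
eef_pos: [0.4404, 0.1362, 0.1156]
tool_rot: [0.05, 0.997, 0.002, 0.052]
ft_force: [-0.6, -0.2, -0.2]
grip_width: -0.0003
grasp_force: 0.0
```

Run:
```python
from h import *
from scipy.spatial.transform import Rotation as R
o=bot.get_obs();print(o['clock'],o['eef_pos'],o['joint_pos'],o['ft_force'],o['grip_width']);print(R.from_quat(o['tool_rot']).as_matrix().round(3))
C=np.array([.6083,.1202,-.0992]);d=o['eef_pos'][:2]-C[:2];c,s=np.cos(C[2]),np.sin(C[2]);print(c*d[0]+s*d[1],-s*d[0]+c*d[1])
```

```text
12.1 [0.44044126 0.13620865 0.1155842 ] [ 0.32178608  0.18139735 -0.39789463  0.8925471  -0.0332096   0.4209346 ] [-0.55475245 -0.21747608 -0.24156999] -0.0002534222975906386
[[-0.99   0.1    0.104]
 [ 0.101  0.995 -0.   ]
 [-0.104  0.01  -0.995]]
-0.168618950433434 -0.000694344151281362
```

Call:
step_arm(targets="-1 0 0 -0.06 0 0 0;-1 0 0 -0.12 0 0 0;-1 0 0 -0.165 0 0 0;-1 0 0 -0.178 0 0 0;-1 0.005 -0.0005 -0.178 0 0 0;-1 0.01 -0.001 -0.178 0 0 0;-1 0.015 -0.0015 -0.178 0 0 0;-1 0.02 -0.002 -0.178 0 0 0;-1 0.024 -0.0025 -0.178 0 0 0;-1 0.028 -0.003 -0.178 0 0 0")

```text
clock: 12.93
eef_pos: [0.457, 0.1355, 0.0278]
tool_rot: [0.05, 0.997, 0.003, 0.053]
ft_force: [0.1, -0.2, 0.6]
grip_width: -0.0001
grasp_force: 0.0
```

Call:
step_arm(targets="-1 0.004 -0.0005 0 0 0 0;-1 0.008 -0.001 0 0 0 0;-1 0.012 -0.001 0 0 0 0;-1 0.016 -0.0015 0 0 0 0;-1 0.02 -0.002 0 0 0 0;-1 0.024 -0.0025 0 0 0 0;-1 0.028 -0.003 0 0 0 0;-1 0.032 -0.003 0 0 0 0;-1 0.036 -0.0035 0 0 0 0;-1 0.04 -0.004 0 0 0 0")

```text
clock: 13.77
eef_pos: [0.4759, 0.1331, 0.0266]
tool_rot: [0.05, 0.997, 0.003, 0.052]
ft_force: [-1.4, 0.4, 0.1]
grip_width: 0.0
grasp_force: 0.8
```

Call:
step_arm(targets="-1 0.004 -0.0005 0 0 0 0;-1 0.008 -0.001 0 0 0 0;-1 0.012 -0.001 0 0 0 0;-1 0.016 -0.0015 0 0 0 0;-1 0.02 -0.002 0 0 0 0;-1 0.024 -0.0025 0 0 0 0;-1 0.028 -0.003 0 0 0 0;-1 0.032 -0.003 0 0 0 0")

```text
clock: 14.43
eef_pos: [0.4921, 0.1316, 0.0268]
tool_rot: [0.05, 0.997, 0.003, 0.052]
ft_force: [-1.7, 0.4, -0.9]
grip_width: -0.0
grasp_force: 0.9
```

Run:
```python
from h import *
a=snap('side','side6')
o=bot.get_obs();print(o['clock'],o['eef_pos'],o['ft_force'])
C=np.array([.6083,.1202,-.0992]);d=o['eef_pos'][:2]-C[:2];c,s=np.cos(C[2]),np.sin(C[2]);print(c*d[0]+s*d[1],-s*d[0]+c*d[1])
cv2.imwrite('pics/side6c.png',cv2.resize(a[150:310,200:400,::-1],None,fx=3.75,fy=3.75,interpolation=cv2.INTER_CUBIC))
```

```text
14.4833 [0.49262242 0.1316323  0.02690752] [-1.38672893 -0.40547084 -0.13990859]
-0.11624110019867438 -8.030991686197413e-05
```

View pics/side6c.png

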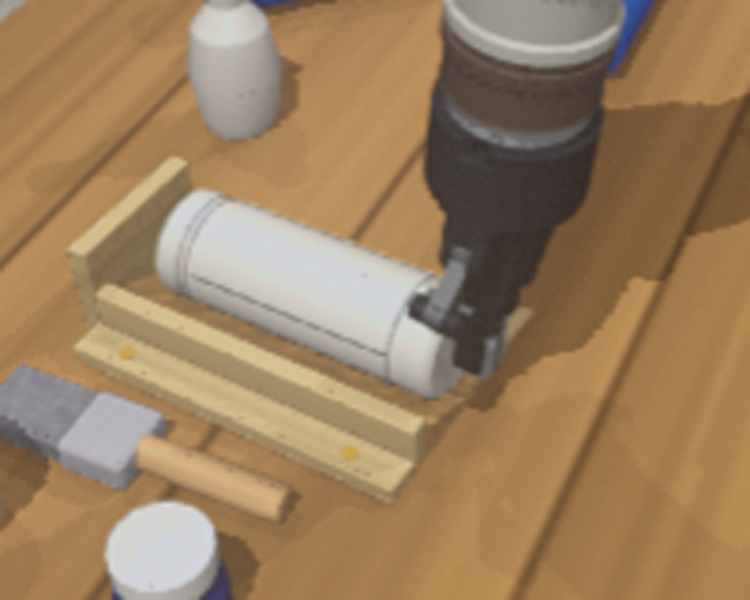

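The foot is being pushed squarely with about 1.5 N, and roughly 20 mm remain to the end board.

Call:
step_arm(targets="-1 0.004 -0.0005 0 0 0 0;-1 0.008 -0.001 0 0 0 0;-1 0.012 -0.001 0 0 0 0;-1 0.016 -0.0015 0 0 0 0;-1 0.019 -0.002 0 0 0 0;-1 0.022 -0.002 0 0 0 0;-1 0.025 -0.0025 0 0 0 0;-1 0.028 -0.003 0 0 0 0;-1 0.03 -0.003 0 0 0 0")

```text
clock: 15.23
eef_pos: [0.5072, 0.1302, 0.0268]
tool_rot: [0.05, 0.997, 0.003, 0.052]
ft_force: [-2.6, 0.2, 0.5]
grip_width: 0.0001
grasp_force: 1.2
```

Call:
step_arm(targets="-1 0.002 0 0 0 0 0;-1 0.004 -0.0005 0 0 0 0")

```text
clock: 15.4
eef_pos: [0.5089, 0.13, 0.0268]
tool_rot: [0.049, 0.997, 0.003, 0.052]
ft_force: [-3.4, 0.4, 1.4]
grip_width: -0.0003
grasp_force: 1.3
```

Call:
step_arm(targets="-1 0.002 0 0 0 0 0;-1 0.004 -0.0005 0 0 0 0")

```text
clock: 15.57
eef_pos: [0.511, 0.1298, 0.0268]
tool_rot: [0.049, 0.997, 0.003, 0.052]
ft_force: [-1.8, 1.0, 1.2]
grip_width: 0.0003
grasp_force: 1.3
```

Call:
step_arm(targets="-1 0.002 0 0 0 0 0;-1 0.004 -0.0005 0 0 0 0")

```text
clock: 15.73
eef_pos: [0.513, 0.1296, 0.0268]
tool_rot: [0.049, 0.997, 0.003, 0.052]
ft_force: [-2.8, 0.5, 1.4]
grip_width: 0.0001
grasp_force: 1.3
```

Call:
step_arm(targets="-1 0.002 0 0 0 0 0;-1 0.003 0 0 0 0 0")

```text
clock: 15.9
eef_pos: [0.5138, 0.1295, 0.0266]
tool_rot: [0.049, 0.997, 0.003, 0.052]
ft_force: [-5.2, 1.2, 2.3]
grip_width: -0.0
grasp_force: 2.6
```

Call:
step_arm(targets="-1 0.001 0 0 0 0 0;-1 0.001 0 0 0 0 0")

```text
clock: 16.07
eef_pos: [0.5138, 0.1295, 0.0265]
tool_rot: [0.049, 0.997, 0.003, 0.051]
ft_force: [-4.9, 0.9, 3.1]
grip_width: 0.0003
grasp_force: 2.6
```

Run:
```python
from h import *
a=snap('side','side7')
o=bot.get_obs();print(o['clock'],o['eef_pos'],o['ft_force'])
C=np.array([.6083,.1202,-.0992]);d=o['eef_pos'][:2]-C[:2];c,s=np.cos(C[2]),np.sin(C[2]);print(c*d[0]+s*d[1],-s*d[0]+c*d[1])
cv2.imwrite('pics/side7c.png',cv2.resize(a[150:310,200:400,::-1],None,fx=3.75,fy=3.75,interpolation=cv2.INTER_CUBIC))
```

```text
16.1167 [0.51384048 0.12954323 0.02652983] [-4.78398409  0.25387163  4.37618364]
-0.09492046283840408 -5.7730702884124796e-05
```

View pics/side7c.png

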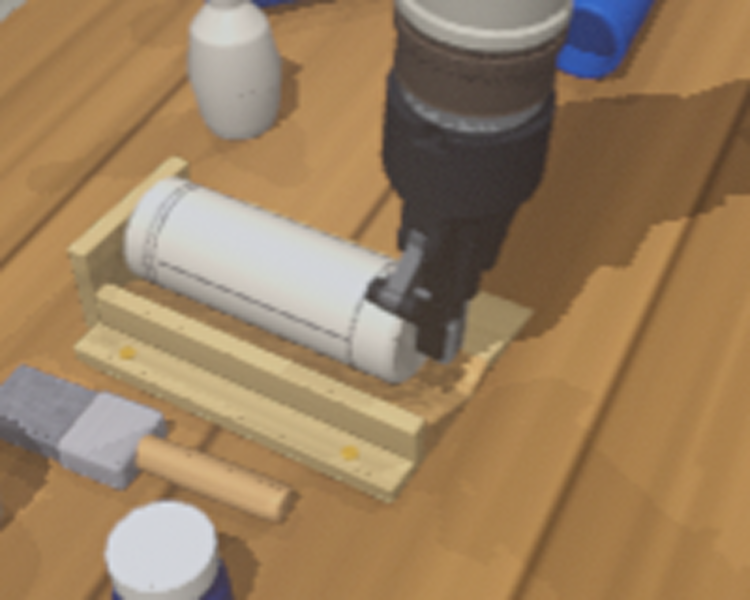

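The mouth meets the end board: the force rose to 5 N, the tool stopped, and the foot is at about x = -85 mm in the cradle. I'll withdraw.

Call:
step_arm(targets="-1 -0.004 0 0 0 0 0;-1 -0.01 0.001 0 0 0 0;-1 -0.03 0.003 0 0 0 0;-1 -0.07 0.007 0 0 0 0;-1 -0.12 0.012 0.02 0 0 0;-1 -0.16 0.016 0.08 0 0 0;-1 -0.18 0.018 0.16 0 0 0;-1 -0.18 0.018 0.24 0 0 0;-1 -0.18 0.018 0.3 0 0 0;-1 -0.18 0.018 0.3 0 0 0")

```text
clock: 16.95
eef_pos: [0.429, 0.1401, 0.184]
tool_rot: [0.049, 0.997, 0.005, 0.059]
ft_force: [0.8, 0.8, 0.2]
grip_width: -0.0003
grasp_force: 0.0
```

Run:
```python
from h import *
a=snap('side','side8')
o=bot.get_obs();print(o['clock'],o['eef_pos'],o['ft_force'])
cv2.imwrite('pics/side8c.png',cv2.resize(a[150:310,200:400,::-1],None,fx=3.75,fy=3.75,interpolation=cv2.INTER_CUBIC))
```

```text
17.0 [0.42759523 0.13959325 0.18098118] [ 0.1286202  -0.04748242 -0.85024583]
```

View pics/side8c.png

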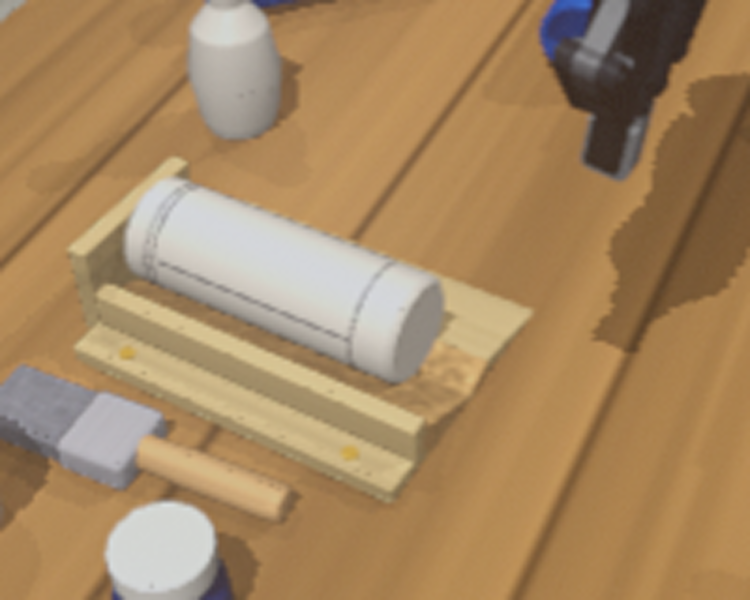

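The vase lies in the V with its mouth at the board, the hand is clear and the bystanders haven't moved. A quick numeric check comes before I hand in.

Run:
```python
from h import *
px=np.array([[126,248],[170,179],[230,199],[330,233],[400,260],[443,300],[395,380],[350,366],[250,317],[150,275]])/3.75+[200,150]
C=np.array([.6083,.1202,-.0992]);c,s=np.cos(C[2]),np.sin(C[2])
g=fitvase('side',px,[.6,.12,-.1],z=.036);d=g.x[:2]-C[:2];x=c*d[0]+s*d[1]
print(g.fun.round(1),x,-s*d[0]+c*d[1],np.degrees(g.x[2]-C[2]))
if abs(x)<.005: print(bot.job_done())
```

```text
[ 0.9  1.6  1.2  0.1  0.1  1.4  0.7 -0.6  1.1  1. ] -0.001954089682111327 0.002289380042360768 0.10069046102535241
the job is handed in; nothing more can be done
None
```

The vase blank was rolled over the bevel into the cradle's V and pushed along until its mouth met the end board. It measures within about 2 mm of home, the hand is clear, and the job was handed in at about 17 s.

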